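Shut the marked cock in the bottling valve box

TASK

The bottling line is done for the day: with closed fingertips slide the cover of the valve box fully back along its runners, away from the robot, then push the marked handle (the one with the round plate on its hub) clockwise until it stands square across its pipe. Only push gently, never pinch or lift anything, and leave the cover open, the other two handles as they are and the caps, bottles and pen where they stand.

Things in the scene. Friction and masses are not known exactly. Their poses are not given: they have to be found in the camera images.
- valve_box: bench valve box of the bottling manifold, fixed: open steel tray 126 (x) by 300 (y) mm, walls 5 mm, rim at z = 0.056 (runners 0.059); origin under the tray's centre on the table; +x points away from the robot, turned up to 0.25 rad. Inside are three handles on upright axes at box x = +0.015, y = -0.100, -0.010 and 0.080, in any order. Their brass pipes run along x and stick out 37 mm in front, up to z = 0.031
- cover_slide (a joint): how far the cover has been slid back along its two runners (10 mm bars that carry on behind the box to box x = +0.183), m: 0 = over the box, 0.115 = fully back (hard stop), box wholly open. Starts at 0 to 0.012, grows to the box's +x, needs about 3 N, stays where it is left
- cover: flat aluminium cover, 126 (x) by 306 (y) by 5 mm, top at z = 0.0655; axes as the box, origin at table height under its centre. It only rests on the runners and could be lifted, which is not wanted. Closed, it hides all three handles, lying 10 mm above the blades and 5 mm above the plate on the marked one
- cover_rib (a point): middle of the top edge of the upright rib on the cover, at z = 0.0895; the rib is 12 mm thick (box x), 130 mm long (box y) and stands 24 mm above the cover; it lies 15 mm to the box's -x side of the cover's centre and moves with the cover; its axes are those of the box
- handle_marked (a joint): angle of the marked handle: 0 = open (in line with its pipe, pointing to the box's -x), 1.571 = shut (hard stop, square across, pointing to the box's +y); grows clockwise from above; starts at 0 to 0.3, stays where left, takes 2 to 3 N at 40 mm. Blade 10 mm thick, z = 0.034 to 0.050; told by the round plate, 36 mm across, 5 mm thick, on top of its hub
- pivot_marked (a point): point on the turning axis (vertical) of the marked handle, fixed to the box, at the height of the top of the handle blade, z = 0.050; its axes are those of the box
- tip_marked (a point): outer end of the marked handle, on the blade's top edge at z = 0.050, 56 mm from the turning axis; its -x axis points outward along the handle
- handle_plain_a (a joint): angle of the first plain handle: 0 = open (in line with its pipe, pointing to the box's -x), 1.571 = shut (hard stop, square across, pointing to the box's +y); grows clockwise from above; starts at 0 to 0.3, stays where left, takes 2 to 3 N at 40 mm. Same blade as the marked one, but only a 10 mm bolt head on the hub
- pivot_plain_a (a point): point on the turning axis (vertical) of the first plain handle, fixed to the box, at the height of the top of the handle blade, z = 0.050; its axes are those of the box
- tip_plain_a (a point): outer end of the first plain handle, on the blade's top edge at z = 0.050, 56 mm from the turning axis; its -x axis points outward along the handle
- handle_plain_b (a joint): angle of the second plain handle: 0 = open (in line with its pipe, pointing to the box's -x), 1.571 = shut (hard stop, square across, pointing to the box's +y); grows clockwise from above; starts at 0 to 0.3, stays where left, takes 2 to 3 N at 40 mm. Same as the first plain handle
- pivot_plain_b (a point): point on the turning axis (vertical) of the second plain handle, fixed to the box, at the height of the top of the handle blade, z = 0.050; its axes are those of the box
- tip_plain_b (a point): outer end of the second plain handle, on the blade's top edge at z = 0.050, 56 mm from the turning axis; its -x axis points outward along the handle
- loose_cap_1: one of three loose black ribbed screw caps, 33 mm across, 19 mm high, bystander; origin at the centre of its underside; stands beside the box's -y side
- loose_cap_2: one of three loose black ribbed screw caps, 33 mm across, 19 mm high, bystander; origin at the centre of its underside; stands beside the box's +y side
- loose_cap_3: one of three loose black ribbed screw caps, 33 mm across, 19 mm high, bystander; origin at the centre of its underside; stands beside the runners on the -y side
- bottle_near: full amber glass bottle with black screw cap, 77 mm across, 222 mm high, to the right of the box, bystander; origin at the centre of its foot
- bottle_far: another such bottle, farther right and nearer the robot, bystander; origin at the centre of its foot
- pen: marker pen lying on the table to the right in front of the box, 135 mm long, 17 mm thick, bystander; origin under its centre

How it is judged:
On the way, in this order (a step that is already met when the one before it is completed fails the run):
1. the cover is slid fully back (at least 105 of 115 mm) while the marked handle is still open (value of joint cover_slide above 0.105 m and value of joint handle_marked below 0.6 rad), for 0.2 s.
2. the marked handle is pushed shut (value of joint handle_marked above 1.45 rad), for 0.2 s.
At the end, for the whole second after the job is handed in: The marked handle is shut (angle over 1.45 of 1.571 rad), the cover is back by more than 100 of 115 mm and lies on its runners (within 5 mm), the plain handles' tips have moved less than 14 mm, the caps, bottles and pen less than 20 mm (value of joint handle_marked above 1.45 rad and value of joint cover_slide above 0.1 m and height (world z) of cover_rib below 0.0945 m and distance of each of tip_plain_a, tip_plain_b from where it was at the start of the episode below 0.014 m and distance of each of loose_cap_1, loose_cap_2, loose_cap_3, bottle_near, bottle_far, pen from where it was at the start of the episode below 0.02 m); the robot touches nothing.
It fails at once if the cover is lifted more than 10 mm off its runners (height (world z) of cover_rib above 0.0995 m).
It fails at once if a plain handle is turned (its tip moves more than 14 mm) (distance of any of tip_plain_a, tip_plain_b from where it was at the start of the episode above 0.014 m).
It fails at once if the cover or the marked handle is pinched or forced (more than 35 N from the fingers) (contact force between the fingers and cover_slide above 35 N or contact force between the fingers and handle_marked above 35 N).
It fails at once if a cap, bottle or the pen is moved more than 20 mm (distance of any of loose_cap_1, loose_cap_2, loose_cap_3, bottle_near, bottle_far, pen from where it was at the start of the episode above 0.02 m).
It also fails if it takes over 45 s, if anything falls off the work surface, if the arm or the gripper's body presses on something with over 40 N, if the wrist force passes 120 N, or if a joint passes its speed limit or range.

ROBOT

A 7-joint arm with a two-finger parallel gripper is mounted at the origin on a cart in front of the work surface, level with it; the furniture and walls round the work are solid. World frame = base frame: x ahead of the robot, y to its left, z up, the work surface at z = 0. Lengths are in m, angles in rad, forces in N, time in s.
With the tool pointing down it reaches from about 0.4 to 0.85 m from the base axis. Payload 6.9 kg.
Tool frame: the origin (TCP) lies midway between the tips of the shut fingers; the grasp point (between the pads) lies manip.grip_point_offset behind it (manip.grip_point_offset is the distance from the TCP to the grasp point, in m); z points along the fingers, y is the direction in which the jaws open and shut (so a half turn about z gives the same grasp; the last joint's range is limited). The gripper opens to 85 mm and grips with 20 to 120 N. Pads are 22 mm wide; open, the fingers measure 114 mm over their backs; the gripper's body (76 mm by 85 mm) begins 54 mm behind the grasp point. The pads swing forward as they close: fully open they stand 13 mm farther back than shut.
Start: joints at [-1.192, 0.507, -0.238, 1.5, 0.126, 1.149, -0.155], TCP at [0.168, 0.602, 0.191] pointing down, gripper open.
Joint ranges: [-3.08, 3.08], [-0.24, 2.05], [-1.43, 1.35], [0, 2.5], [-1.52, 4.66], [0.17, 1.96], [-2.89, 2.89]. Speed limits (rad/s): [2.39, 2.39, 3.14, 3.14, 3.14, 3.14, 3.14].

INTERFACE

Orientations are given as a unit quaternion [w, x, y, z].
In Python, from station import readout, grab_frame, job_done, manip gives the robot as it stands.
- The arm moves only by the tool servo_tool, never from a script. Its arguments are lists of equal length, an entry for each row: "slide": the shift along the tool's x, y, z normalised to -1 to 1, where 1 is 4 cm, a list of three; "dr": the turn, a rotation vector about the tool's x, y, z normalised to -1 to 1, where 1 is 5 degrees, a list of three. A call has exactly 10 rows; each row shifts and turns the commanded pose from where the row before left it, along the tool's axes as they then stand; what a row does not reach is not made up. A row lasts 1/12 s, in which the tool goes at most 41.7 mm and 7.16 degrees, less where a joint would pass 70% of its speed; a pose out of reach is approached as far as the arm can. A call with a number of a shift or a turn outside -1 to 1 is refused whole. A call with a gripper value outside its range is refused whole. "fingers" is the closure, from -1 (fully open) to 1 (shut), so that 0 is half open, set as the call begins (left out, the last holds). The fingers move at their own pace and stop on an object; the grip force is fixed at half the most. Time passes only in rows, so rows that do not move let the fingers close, or fill a call up. It gives the time, the measured TCP pose, the force and the opening at its end, in the units of the state.
- readout.read_state(): the state, without advancing time (a new reading comes with each control period).
- grab_frame(name): name is "scene" or "top" or "wrist"; returns a dict with "frame" (384x512x3 uint8, blue, green, red), "depth" (384x512 float32, m along the optical axis (not along the pixel's ray), 0 where there is no reading), "vertical_fov" (degrees; the focal length in pixels is half the picture's height over the tangent of half this angle, whatever the lens; pixels are square), "cx", "cy" (the principal point, pixels), "R" (3x3) and "t" (3): a world point X has camera coordinates R X + t. Camera axes: x right, y down, z forward; pixel columns grow to the right and rows downward; lengths in m; the calibration is good to about 2 mm. A picture is of the moment at which its call begins.
- job_done(): hands the job in, once; it reports no verdict.
The state is a dict: "t": time; "joints": joint angles; "qd": joint speeds; "effort": joint torques, N m; "tool_pos": TCP position; "tool_rot": TCP orientation; "force": force on the tool from outside, world axes, zero at the start; "ft_torque": the same for the moment, N m; "grip_width": opening from 0.0 (shut) to 1.0 (fully open).
Only numpy, scipy, OpenCV 4.12 (cv2) and the standard library are available. Lean on these libraries where they do the work, as an engineer would, in place of code of your own. Each camera call takes 0.05 s, during which the arm holds its last target. There are 200 camera calls.

## Working session

There is one attempt and no reset: what is moved stays moved. The work goes in short steps, Python scripts to look and compute and a tool call to move; the robot and the scene stay as the last step left them, time stands still between calls to the robot, and variables do not carry over. Pictures are saved under pics/ and viewed, about 8 in all and at most 12, crops included, and the job is handed in when it is done.

Besides the shell and the picture viewer there is one more tool, called after "Emit:" by a JSON object that holds its "method" and its "body". servo_tool: Moves the arm, as the interface text tells. Scaled input: -1 to 1 covers 4 cm each way for a shift and 5 degrees each way for a turn. Its arguments: {"type":"object","properties":{"slide":{"type":"array"},"dr":{"type":"array"},"fingers":{"type":"number"}},"required":["slide","dr"]}

```bash
mkdir -p pics; cat > h.py <<'E'
import numpy as np, cv2
from station import readout, grab_frame, job_done, manip
from scipy.spatial.transform import Rotation as Rn
def f(g): return g["frame"].shape[0]/2/np.tan(np.radians(g["vertical_fov"])/2)
def ray(g,u,v,z):
    R,t=np.array(g["R"]),np.array(g["t"]); c=-R.T@t
    d=R.T@np.array([(u-g["cx"])/f(g),(v-g["cy"])/f(g),1]); return c+d*(z-c[2])/d[2]
def cloud(g):
    d=g["depth"]; v,u=np.indices(d.shape)
    P=np.stack([(u-g["cx"])/f(g)*d,(v-g["cy"])/f(g)*d,d],-1)
    return (P-np.array(g["t"]))@np.array(g["R"])
def proj(g,X):
    c=np.array(g["R"])@X+np.array(g["t"]); return c[:2]/c[2]*f(g)+[g["cx"],g["cy"]]
E
python3 - <<'E'
from h import *
s=readout.read_state(); print({k:s[k] for k in("t","tool_pos","tool_rot","force","grip_width")}, manip.grip_point_offset)
g=grab_frame("top"); h=grab_frame("scene")
cv2.imwrite("pics/a.png",g["frame"]); cv2.imwrite("pics/b.png",h["frame"])
P=cloud(g); z=P[...,2]; ok=g["depth"]>0
for lo,hi in((.060,.071),(.083,.096)):
    m=(ok&(z>lo)&(z<hi)).astype(np.uint8)
    n,l,st,c=cv2.connectedComponentsWithStats(m)
    for i in range(1,n):
        if st[i,4]>60:
            q=P[l==i]; print(lo,st[i],q.mean(0).round(4),cv2.minAreaRect((q[:,:2]*1000).astype(np.float32)))
E
```

```text
{'t': 0.0, 'tool_pos': array([0.1683307 , 0.60131117, 0.19061499]), 'tool_rot': array([-8.76325780e-05,  1.35960584e-01,  9.90713839e-01, -8.94674233e-04]), 'force': array([-0.18417274,  0.31123454, -0.16681374]), 'grip_width': 0.9990955102999534} 0.0187
0.06 [84 40 16 14 78] [0.9557 0.4311 0.0646] ((958.755126953125, 433.4654541015625), (39.02777099609375, 42.56242752075195), 30.627124786376953)
0.06 [111 117   5  36  66] [0.6852 0.3494 0.0657] ((690.437255859375, 349.46844482421875), (107.37789154052734, 10.199522972106934), 3.971865177154541)
0.06 [408 135  13  11  65] [ 0.689  -0.5146  0.0673] ((690.5172119140625, -515.6206665039062), (35.99970245361328, 24.533174514770508), 49.275447845458984)
0.06 [ 146  141  113   63 4170] [0.5838 0.0875 0.065 ] ((585.9904174804688, 87.45243835449219), (139.6253204345703, 312.0538024902344), 9.939939498901367)
0.06 [ 48 178   8  22  80] [0.5283 0.5122 0.0653] ((526.705810546875, 512.1710205078125), (16.181795120239258, 61.45421600341797), 89.76396179199219)
0.06 [ 37 195  13  16  71] [0.4852 0.5316 0.0654] ((486.499755859375, 531.8618774414062), (49.846649169921875, 24.31845474243164), 20.036863327026367)
0.083 [ 98 116  14  46 115] [0.6641 0.355  0.0898] ((669.1467895507812, 356.2575378417969), (24.965845108032227, 131.2876434326172), 81.27509307861328)
0.083 [179 171  46  11 194] [0.5691 0.0838 0.0879] ((569.3477783203125, 84.45480346679688), (13.355508804321289, 128.34185791015625), 10.190332412719727)
0.083 [ 38 179  11  17 127] [0.5276 0.5288 0.0886] ((527.5377197265625, 529.464111328125), (45.74221420288086, 26.927492141723633), 1.8733655214309692)
0.083 [456 297  56  24 117] [ 0.2277 -0.6871  0.089 ] ((226.73072814941406, -684.5150756835938), (6.167867183685303, 160.17306518554688), 22.43288230895996)
```

View pics/a.png

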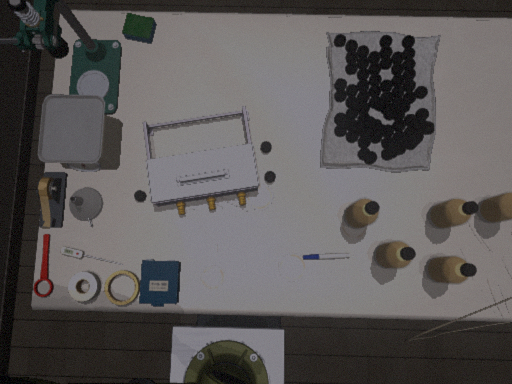

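View pics/b.png

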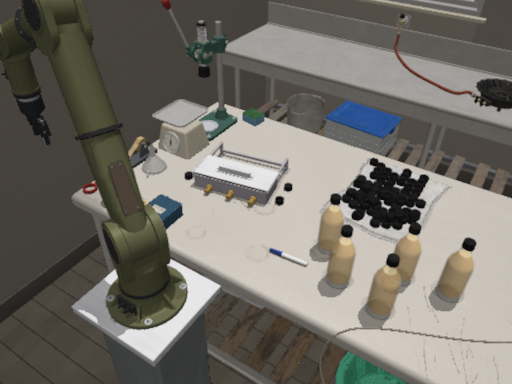

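Top view: the box is centred near px (203,175), its rib at (203,177), with the pipes towards the robot at (181..241,200). Caps are at (140,196), (270,177) and (266,147). Depth gives the rib at about (0.5695, 0.0845) with yaw about 10.1°. The scene view confirms the layout and shows the route from the left is free. Moving the tool to a point in front of the rib.

Emit:
{"method": "servo_tool", "body": {"slide": [[0, 0, 0], [0, 0, 0], [0, 0, 0], [0, 0, 0], [0, 0, 0], [0, 0, 0], [-0.33, -0.724, 0], [-0.33, -0.724, 0], [-0.33, -0.724, 0], [-0.33, -0.724, 0]], "dr": [[0, 0, -0.857], [0, 0, -0.857], [0, 0, -0.857], [0, 0, -0.857], [0, 0, -0.857], [0, 0, -0.857], [0, 0, 0], [0, 0, 0], [0, 0, 0], [0, 0, 0]], "fingers": 1}}

```text
t: 0.93
tool_pos: [0.2411, 0.4955, 0.1909]
tool_rot: [-0.0, -0.088, 0.996, -0.001]
force: [-0.1, -0.1, 0.4]
grip_width: -0.0
```

Emit:
{"method": "servo_tool", "body": {"slide": [[-0.33, -0.724, 0], [-0.33, -0.724, 0], [-0.33, -0.724, 0], [-0.33, -0.724, 0], [-0.33, -0.724, 0], [-0.33, -0.724, 0], [-0.33, -0.724, 0], [-0.33, -0.724, 0], [-0.33, -0.724, 0], [-0.33, -0.724, 0]], "dr": [[0, 0, 0], [0, 0, 0], [0, 0, 0], [0, 0, 0], [0, 0, 0], [0, 0, 0], [0, 0, 0], [0, 0, 0], [0, 0, 0], [0, 0, 0]]}}

```text
t: 1.77
tool_pos: [0.4218, 0.2334, 0.1913]
tool_rot: [-0.0, -0.088, 0.996, -0.0]
force: [0.3, 0.5, -0.2]
grip_width: 0.001
```

Emit:
{"method": "servo_tool", "body": {"slide": [[-0.33, -0.724, 0], [-0.33, -0.724, 0], [-0.33, -0.724, 0], [-0.33, -0.724, 0], [-0.33, -0.724, 0], [-0.33, -0.724, 0], [0, 0, 0], [0, 0, 0], [0, 0, 0], [0, 0, 0]], "dr": [[0, 0, 0], [0, 0, 0], [0, 0, 0], [0, 0, 0], [0, 0, 0], [0, 0, 0], [0, 0, 0], [0, 0, 0], [0, 0, 0], [0, 0, 0]]}}

```text
t: 2.6
tool_pos: [0.529, 0.0792, 0.1914]
tool_rot: [-0.0, -0.089, 0.996, 0.0]
force: [-0.8, -0.2, 0.0]
grip_width: -0.004
```

```bash
python3 - <<'E'
from h import *
s=readout.read_state(); print({k:np.round(s[k],4) for k in("t","tool_pos","tool_rot","force","grip_width","joints")})
R=Rn.from_quat(np.roll(s["tool_rot"],-1)).as_matrix(); print(R.round(3))
g=grab_frame("wrist"); cv2.imwrite("pics/c.png",g["frame"])
P=cloud(g); z=P[...,2]; ok=g["depth"]>0
for lo,hi in((.062,.069),(.085,.093)):
    m=(ok&(z>lo)&(z<hi)).astype(np.uint8)
    n,l,st,c=cv2.connectedComponentsWithStats(m)
    for i in range(1,n):
        if st[i,4]>500:
            q=P[l==i]; print(lo,st[i],q.mean(0).round(4),cv2.minAreaRect((q[:,:2]*1000).astype(np.float32)))
E
```

```text
{'t': np.float64(2.6), 'tool_pos': array([0.529 , 0.0792, 0.1914]), 'tool_rot': array([-3.000e-04, -8.880e-02,  9.961e-01,  3.000e-04]), 'force': array([-0.7953, -0.2163,  0.0209]), 'grip_width': np.float64(-0.0038), 'joints': array([-0.0563,  0.3667, -0.1953,  1.7378,  0.0797,  1.0453,  1.4696])}
[[-0.984 -0.177 -0.001]
 [-0.177  0.984  0.001]
 [ 0.001  0.001 -1.   ]]
0.062 [   98   169   298   107 24991] [0.5778 0.0829 0.0664] ((584.5902099609375, 84.27354431152344), (126.50643157958984, 312.4383544921875), 10.442523956298828)
0.062 [435 271  63  70 537] [0.6359 0.3519 0.0656] ((639.5369262695312, 351.04742431640625), (31.356609344482422, 109.98014068603516), 69.23090362548828)
0.085 [ 183  213  128   13 1471] [0.5683 0.0822 0.0896] ((568.8301391601562, 81.30447387695312), (11.80831241607666, 129.796875), 10.009828567504883)
0.085 [451 285  61  66 669] [0.6341 0.3563 0.0889] ((637.3748779296875, 355.5380859375), (31.535398483276367, 97.54402923583984), 65.20926666259766)
```

View pics/c.png

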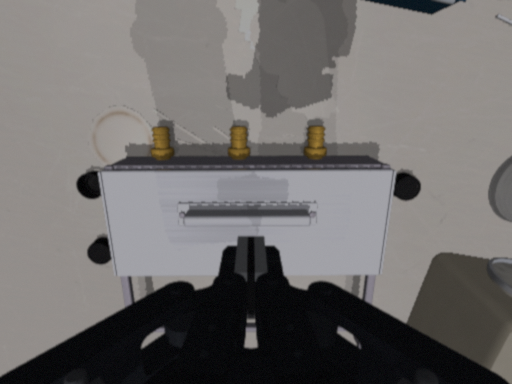

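The wrist view shows the cover closed, with the rib at (248,215). It measures (0.569, 0.0815) at yaw 10.2°, and the tool is 40 mm in front of it. Descending to z ≈ 0.074.

Emit:
{"method": "servo_tool", "body": {"slide": [[0, -0.02, 0.33], [0, -0.02, 0.33], [0, -0.02, 0.33], [0, -0.02, 0.33], [0, -0.02, 0.33], [0, 0, 0.33], [0, 0, 0.33], [0, 0, 0.33], [0, 0, 0.3], [0, 0, 0]], "dr": [[0, 0, 0], [0, 0, 0], [0, 0, 0], [0, 0, 0], [0, 0, 0], [0, 0, 0], [0, 0, 0], [0, 0, 0], [0, 0, 0], [0, 0, 0]]}}

```text
t: 3.48
tool_pos: [0.5285, 0.0748, 0.0721]
tool_rot: [-0.002, -0.089, 0.996, 0.0]
force: [0.2, -0.2, -0.1]
grip_width: -0.001
```

Emit:
{"method": "servo_tool", "body": {"slide": [[-0.06, 0, 0], [-0.06, 0, 0], [-0.06, 0, 0], [-0.06, 0, 0], [-0.06, 0, 0], [-0.06, 0, 0], [-0.06, 0, 0], [-0.06, 0, 0], [-0.06, 0, 0], [-0.06, 0, 0]], "dr": [[0, 0, 0], [0, 0, 0], [0, 0, 0], [0, 0, 0], [0, 0, 0], [0, 0, 0], [0, 0, 0], [0, 0, 0], [0, 0, 0], [0, 0, 0]]}}

```text
t: 4.32
tool_pos: [0.5542, 0.0781, 0.0738]
tool_rot: [-0.0, -0.088, 0.996, -0.0]
force: [0.9, 0.1, 0.8]
grip_width: 0.002
```

Emit:
{"method": "servo_tool", "body": {"slide": [[-0.1, 0, 0], [-0.1, 0, 0], [-0.1, 0, 0], [-0.1, 0, 0], [-0.1, 0, 0], [-0.1, 0, 0], [-0.1, 0, 0], [-0.1, 0, 0], [-0.1, 0, 0], [-0.1, 0, 0]], "dr": [[0, 0, 0], [0, 0, 0], [0, 0, 0], [0, 0, 0], [0, 0, 0], [0, 0, 0], [0, 0, 0], [0, 0, 0], [0, 0, 0], [0, 0, 0]]}}

```text
t: 5.15
tool_pos: [0.5938, 0.0851, 0.0739]
tool_rot: [-0.0, -0.088, 0.996, -0.0]
force: [-0.8, 0.6, 0.1]
grip_width: -0.001
```

Emit:
{"method": "servo_tool", "body": {"slide": [[-0.1, 0, 0], [-0.1, 0, 0], [-0.1, 0, 0], [-0.1, 0, 0], [-0.1, 0, 0], [-0.1, 0, 0], [-0.1, 0, 0], [-0.1, 0, 0], [-0.1, 0, 0], [-0.1, 0, 0]], "dr": [[0, 0, 0], [0, 0, 0], [0, 0, 0], [0, 0, 0], [0, 0, 0], [0, 0, 0], [0, 0, 0], [0, 0, 0], [0, 0, 0], [0, 0, 0]]}}

```text
t: 5.98
tool_pos: [0.6332, 0.0921, 0.0739]
tool_rot: [-0.0, -0.088, 0.996, -0.0]
force: [0.1, 0.7, -0.4]
grip_width: -0.001
```

Emit:
{"method": "servo_tool", "body": {"slide": [[-0.05, 0, 0], [-0.05, 0, 0], [-0.05, 0, 0], [-0.05, 0, 0], [-0.05, 0, 0], [0, 0, 0], [0, 0, 0], [0, 0, 0], [0, 0, 0], [0, 0, 0]], "dr": [[0, 0, 0], [0, 0, 0], [0, 0, 0], [0, 0, 0], [0, 0, 0], [0, 0, 0], [0, 0, 0], [0, 0, 0], [0, 0, 0], [0, 0, 0]]}}

```text
t: 6.82
tool_pos: [0.6425, 0.0938, 0.0739]
tool_rot: [-0.0, -0.088, 0.996, -0.0]
force: [-0.9, -0.8, -0.1]
grip_width: 0.002
```

Force reads lower than the expected 3 N, so I'll check that the cover is following.

```bash
python3 - <<'E'
from h import *
u=np.array([np.cos(.178),np.sin(.178)])
for nm in("top","scene"):
    g=grab_frame(nm); P=cloud(g); z=P[...,2]
    m=(g["depth"]>0)&(z>.083)&(z<.094)&(abs(P[...,1]-.09)<.09)&(abs(P[...,0]-.6)<.15)
    q=P[m]; a=q[:,:2]@u; print(nm,m.sum(),np.histogram(a,bins=np.arange(.5,.76,.01)))
    cv2.imwrite(f"pics/d_{nm}.png",cv2.resize(g["frame"][90:230,100:310],None,fx=3.5,fy=3.5))
E
```

```text
top 26 (array([ 0,  0,  0,  0,  0,  0,  1, 21,  4,  0,  0,  0,  0,  0,  0,  0,  0,
        0,  0,  0,  0,  0,  0,  0,  0]), array([0.5 , 0.51, 0.52, 0.53, 0.54, 0.55, 0.56, 0.57, 0.58, 0.59, 0.6 ,
       0.61, 0.62, 0.63, 0.64, 0.65, 0.66, 0.67, 0.68, 0.69, 0.7 , 0.71,
       0.72, 0.73, 0.74, 0.75]))
scene 103 (array([ 0,  0,  0,  0,  0,  0, 26, 68,  9,  0,  0,  0,  0,  0,  0,  0,  0,
        0,  0,  0,  0,  0,  0,  0,  0]), array([0.5 , 0.51, 0.52, 0.53, 0.54, 0.55, 0.56, 0.57, 0.58, 0.59, 0.6 ,
       0.61, 0.62, 0.63, 0.64, 0.65, 0.66, 0.67, 0.68, 0.69, 0.7 , 0.71,
       0.72, 0.73, 0.74, 0.75]))
```

View pics/d_scene.png

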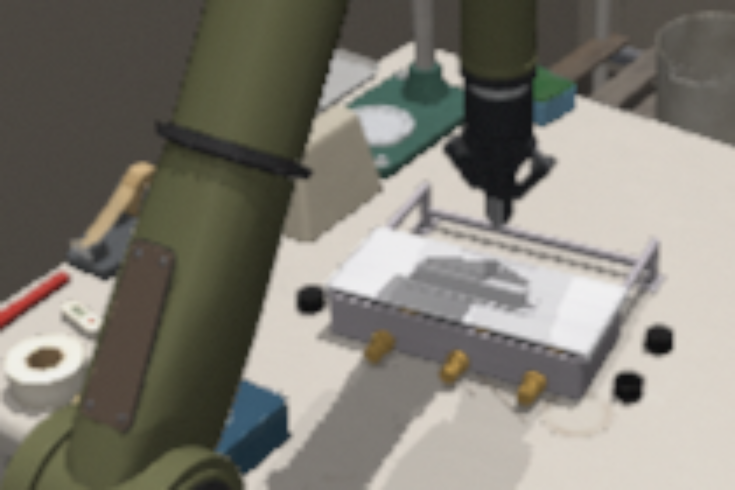

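The scene crop shows the cover still closed, with the rib at about (470,280). The fingertip at (500,215) is beyond the rib, so it passed over it. I need to measure where the fingertip really is compared with the reported TCP.

```bash
python3 - <<'E'
from h import *
s=readout.read_state(); print(s["tool_pos"],s["joints"].round(3),s["force"])
T=np.array(s["tool_pos"])
for nm in("scene","top"):
    g=grab_frame(nm); P=cloud(g); print(nm,"proj",proj(g,T), "rib",proj(g,np.array([.5688,.0815,.0895])))
    dark=g["frame"].max(2)<75
    m=(g["depth"]>0)&(P[...,2]>.07)&(P[...,2]<.3)&(np.hypot(P[...,0]-T[0],P[...,1]-T[1])<.07)&dark
    q=P[m]; 
    for lo in np.arange(.07,.2,.01):
        k=q[(q[:,2]>=lo)&(q[:,2]<lo+.01)]
        if len(k): print(round(lo,3),len(k),k.mean(0).round(4),np.ptp(k,axis=0).round(3))
g=grab_frame("wrist");cv2.imwrite("pics/e.png",g["frame"])
P=cloud(g);z=P[...,2];m=(g["depth"]>0)&(z>.083)&(z<.094)&(abs(P[...,0]-.58)<.06)
q=P[m];print(m.sum(),q.mean(0) if m.sum() else 0, proj(g,T))
E
```

```text
[0.64259804 0.09376836 0.0739185 ] [-0.084  0.646 -0.168  1.584  0.126  0.923  1.452] [-0.77542692 -0.39029875  0.17457804]
scene proj [242.45558565 161.97451673] rib [234.1874447  168.90720598]
0.12 8 [0.6374 0.0903 0.1268] [0.019 0.017 0.008]
0.13 12 [0.6357 0.0928 0.1351] [0.015 0.023 0.01 ]
0.14 14 [0.6365 0.0896 0.1452] [0.018 0.019 0.009]
0.15 12 [0.6347 0.0915 0.1546] [0.019 0.022 0.009]
0.16 33 [0.6345 0.0931 0.1663] [0.03  0.074 0.01 ]
0.17 44 [0.6329 0.0955 0.1751] [0.03  0.081 0.01 ]
0.18 46 [0.6313 0.1    0.1853] [0.038 0.097 0.009]
0.19 46 [0.6303 0.0977 0.195 ] [0.023 0.111 0.009]
top proj [199.98015001 151.47812532] rib [202.50357709 175.88184615]
0.16 1 [0.6462 0.0663 0.1678] [0. 0. 0.]
0.17 6 [0.6364 0.0597 0.1764] [0.006 0.008 0.008]
0.18 11 [0.6397 0.0573 0.184 ] [0.01  0.014 0.008]
0.19 16 [0.6418 0.0502 0.1954] [0.024 0.014 0.01 ]
5551 [0.57003816 0.08188188 0.09008682] [251.89858694 222.68213761]
```

View pics/e.png

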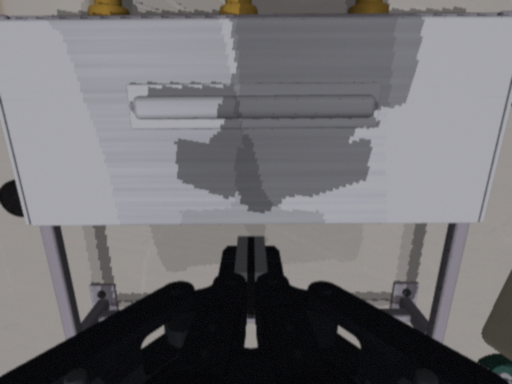

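The wrist view shows the fingertips at (251,238), but the reported TCP projects to (252,223). In the scene view the tip also sits about 8 px above the projection. That suggests the real tips are higher than reported, so I'll measure this from wrist depth and the scene view.

```bash
python3 - <<'E'
from h import *
s=readout.read_state(); T=np.array(s["tool_pos"])
g=grab_frame("wrist");P=cloud(g)
for v in range(226,275,3): print(v,g["frame"][v,243].tolist(),P[v,243].round(4),P[v,260].round(4),g["depth"][v,251].round(3))
g=grab_frame("scene");P=cloud(g)
for z in(.074,.09,.1,.11,.12,.13): print(z,proj(g,np.r_[T[:2],z]))
for v in range(140,168): print(v,[ (int(g["frame"][v,c].mean()),round(float(P[v,c,2]),3)) for c in range(239,248)])
E
```

```text
226 [124, 126, 131] [0.6773 0.092  0.001 ] [0.6747 0.1074 0.0008] 0.277
229 [125, 128, 133] [0.6801 0.0925 0.0013] [6.777e-01 1.079e-01 5.000e-04] 0.28
232 [126, 129, 133] [0.6831 0.093  0.0013] [0.6803 0.1084 0.0014] 0.28
235 [111, 113, 116] [0.686  0.0935 0.0014] [0.6831 0.1089 0.0018] 0.281
238 [51, 49, 49] [0.6315 0.0871 0.1221] [0.6303 0.0954 0.1215] 0.148
241 [49, 48, 47] [0.6314 0.0872 0.1255] [0.6294 0.0951 0.1267] 0.147
244 [50, 48, 47] [0.6313 0.0873 0.1289] [0.6299 0.0951 0.1289] 0.143
247 [51, 49, 48] [0.632  0.0874 0.1305] [0.6303 0.0951 0.1311] 0.14
250 [51, 50, 50] [0.6315 0.0874 0.1343] [0.6305 0.0951 0.1337] 0.137
253 [51, 49, 46] [0.6315 0.0875 0.1371] [0.6303 0.0949 0.1369] 0.135
256 [50, 48, 47] [0.6314 0.0875 0.1399] [0.6303 0.0948 0.1397] 0.131
259 [52, 50, 48] [0.6316 0.0876 0.1422] [0.63   0.0947 0.1428] 0.129
262 [49, 47, 47] [0.632  0.0877 0.1439] [0.6301 0.0946 0.1452] 0.126
265 [50, 48, 48] [0.6317 0.0878 0.1469] [0.6304 0.0946 0.147 ] 0.125
268 [50, 49, 48] [0.6323 0.0879 0.1483] [0.6306 0.0946 0.1491] 0.122
271 [52, 51, 50] [0.6317 0.0879 0.1514] [0.6307
[... 3123 characters left out ...]
001), (195, 0.004), (184, 0.002), (183, 0.001)]
163 [(205, 0.068), (203, 0.065), (204, 0.069), (209, 0.07), (209, 0.064), (207, -0.002), (208, 0.003), (208, 0.002), (208, 0.003)]
164 [(156, 0.07), (157, 0.067), (157, 0.068), (186, 0.067), (205, 0.066), (204, 0.071), (204, 0.068), (209, 0.067), (208, 0.065)]
165 [(114, 0.068), (115, 0.068), (116, 0.068), (139, 0.066), (182, 0.065), (203, 0.068), (203, 0.065), (205, 0.069), (205, 0.065)]
166 [(114, 0.068), (114, 0.065), (115, 0.065), (149, 0.069), (170, 0.064), (165, 0.066), (193, 0.069), (215, 0.065), (215, 0.07)]
167 [(114, 0.069), (114, 0.069), (115, 0.065), (145, 0.068), (149, 0.069), (133, 0.069), (156, 0.068), (175, 0.063), (201, 0.063)]
```

Both views agree that the real tips are at z ≈ 0.117, about 43 mm above the reported TCP. Laterally they agree with the reading. Nothing was touched, so I'm going back in front of the rib and descending by measured tip height.

Emit:
{"method": "servo_tool", "body": {"slide": [[0.36, 0, 0], [0.36, 0, 0], [0.36, 0, 0], [0.36, 0, 0], [0.36, 0, 0], [0.36, 0, 0], [0.36, 0, 0], [0.36, 0, 0], [0, 0, 0], [0, 0, 0]], "dr": [[0, 0, 0], [0, 0, 0], [0, 0, 0], [0, 0, 0], [0, 0, 0], [0, 0, 0], [0, 0, 0], [0, 0, 0], [0, 0, 0], [0, 0, 0]]}}

```text
t: 8.0
tool_pos: [0.5293, 0.0736, 0.0742]
tool_rot: [0.0, -0.088, 0.996, -0.0]
force: [0.6, -0.2, -0.8]
grip_width: -0.002
```

Emit:
{"method": "servo_tool", "body": {"slide": [[0, 0, 0.12], [0, 0, 0.12], [0, 0, 0.12], [0, 0, 0.12], [0, 0, 0.12], [0, 0, 0.12], [0, 0, 0.12], [0, 0, 0.06], [0, 0, 0], [0, 0, 0]], "dr": [[0, 0, 0], [0, 0, 0], [0, 0, 0], [0, 0, 0], [0, 0, 0], [0, 0, 0], [0, 0, 0], [0, 0, 0], [0, 0, 0], [0, 0, 0]]}}

```text
t: 8.83
tool_pos: [0.5292, 0.0737, 0.0378]
tool_rot: [-0.0, -0.088, 0.996, 0.0]
force: [0.5, 0.1, 1.3]
grip_width: 0.001
```

```bash
cat >> h.py <<'E'
def tip():
    """fingertip height/pos from wrist depth; rib from wrist depth"""
    s=readout.read_state(); T=np.array(s["tool_pos"]); g=grab_frame("wrist"); P=cloud(g)
    q=P[236:240,[242,243,244,259,260,261]].reshape(-1,3); print("T",T.round(4),"F",np.round(s["force"],1),"tip rows236-239",q[:,2].round(4)[::6], q[-6:].mean(0).round(4))
    return g,P,T
E
python3 - <<'E'
from h import *
g,P,T=tip()
for z in (0,.044): print(proj(g,T+[0,0,z]))
h=grab_frame("scene");Q=cloud(h)
print([proj(h,T+[0,0,z]).round(1) for z in(.03,.036,.042,.048)])
c=int(round(proj(h,T)[0]))
for v in range(150,176): print(v,[(int(h["frame"][v,k].mean()),round(float(Q[v,k,2]),3)) for k in range(c-2,c+4)])
E
```

```text
T [0.5292 0.0737 0.0378] F [0.5 0.1 1.3] tip rows236-239 [0.0836 0.0837 0.0862 0.0862] [0.5175 0.0711 0.0867]
[252.02596904 222.69555935]
[252.46227106 255.8726636 ]
[array([229.9, 179.4]), array([229.9, 178.1]), array([229.9, 176.9]), array([229.8, 175.6])]
150 [(26, 0.226), (27, 0.221), (26, 0.222), (27, 0.224), (24, 0.218), (25, 0.223)]
151 [(27, 0.219), (27, 0.215), (24, 0.215), (26, 0.219), (26, 0.218), (25, 0.215)]
152 [(27, 0.217), (25, 0.217), (23, 0.214), (24, 0.215), (26, 0.211), (24, 0.213)]
153 [(28, 0.208), (26, 0.209), (24, 0.21), (24, 0.21), (24, 0.208), (24, 0.2)]
154 [(25, 0.188), (26, 0.188), (26, 0.194), (25, 0.191), (22, 0.189), (25, 0.197)]
155 [(25, 0.186), (25, 0.183), (27, 0.187), (25, 0.188), (26, 0.187), (24, 0.19)]
156 [(26, 0.184), (26, 0.187), (23, 0.188), (26, 0.187), (26, 0.185), (25, 0.189)]
157 [(25, 0.176), (27, 0.183), (26, 0.184), (24, 0.184), (24, 0.183), (24, 0.18)]
158 [(27, 0.174), (25, 0.176), (25, 0.181), (25, 0.183), (20, 0.173), (25, 0.176)]
159 [(25, 0.166), (27, 0.174), (25, 0.176), (25, 0.177), (23, 0.17), (23, 0.171)]
160 [(25, 0.165), 
[... 606 characters left out ...]
(22, 0.137), (20, 0.132), (23, 0.136)]
168 [(22, 0.128), (24, 0.13), (24, 0.132), (25, 0.128), (24, 0.13), (21, 0.131)]
169 [(29, 0.113), (22, 0.129), (25, 0.126), (26, 0.131), (24, 0.125), (25, 0.131)]
170 [(62, 0.115), (36, 0.122), (30, 0.121), (25, 0.124), (23, 0.124), (34, 0.111)]
171 [(76, 0.113), (67, 0.111), (66, 0.115), (35, 0.114), (24, 0.113), (39, 0.105)]
172 [(76, 0.107), (80, 0.109), (80, 0.106), (40, 0.111), (23, 0.107), (38, 0.101)]
173 [(77, 0.107), (80, 0.107), (81, 0.095), (39, 0.104), (21, 0.104), (39, 0.099)]
174 [(77, 0.098), (79, 0.103), (80, 0.098), (40, 0.101), (25, 0.103), (36, 0.095)]
175 [(77, 0.091), (79, 0.096), (80, 0.093), (39, 0.096), (23, 0.097), (63, 0.069)]
```

Offset confirmed at about 43 mm, so the tip is now at about 0.081. Going down 5 mm more, then starting the push.

Emit:
{"method": "servo_tool", "body": {"slide": [[0, 0, 0.07], [0, 0, 0.06], [0, 0, 0], [-0.08, 0, 0], [-0.08, 0, 0], [-0.08, 0, 0], [-0.08, 0, 0], [-0.08, 0, 0], [-0.08, 0, 0], [-0.08, 0, 0]], "dr": [[0, 0, 0], [0, 0, 0], [0, 0, 0], [0, 0, 0], [0, 0, 0], [0, 0, 0], [0, 0, 0], [0, 0, 0], [0, 0, 0], [0, 0, 0]]}}

```text
t: 9.77
tool_pos: [0.5517, 0.0776, 0.0327]
tool_rot: [0.0, -0.088, 0.996, -0.0]
force: [-0.4, -0.3, 0.3]
grip_width: -0.005
```

Emit:
{"method": "servo_tool", "body": {"slide": [[-0.06, 0, 0], [-0.06, 0, 0], [-0.06, 0, 0], [-0.06, 0, 0], [-0.06, 0, 0], [-0.06, 0, 0], [-0.06, 0, 0], [-0.06, 0, 0], [-0.06, 0, 0], [-0.06, 0, 0]], "dr": [[0, 0, 0], [0, 0, 0], [0, 0, 0], [0, 0, 0], [0, 0, 0], [0, 0, 0], [0, 0, 0], [0, 0, 0], [0, 0, 0], [0, 0, 0]]}}

```text
t: 10.6
tool_pos: [0.575, 0.0819, 0.0326]
tool_rot: [-0.0, -0.088, 0.996, 0.0]
force: [-1.9, 0.1, 0.4]
grip_width: 0.001
```

Emit:
{"method": "servo_tool", "body": {"slide": [[-0.09, 0, 0], [-0.09, 0, 0], [-0.09, 0, 0], [-0.09, 0, 0], [-0.09, 0, 0], [-0.09, 0, 0], [-0.09, 0, 0], [-0.09, 0, 0], [-0.09, 0, 0], [-0.09, 0, 0]], "dr": [[0, 0, 0], [0, 0, 0], [0, 0, 0], [0, 0, 0], [0, 0, 0], [0, 0, 0], [0, 0, 0], [0, 0, 0], [0, 0, 0], [0, 0, 0]]}}

```text
t: 11.43
tool_pos: [0.6107, 0.0883, 0.0327]
tool_rot: [-0.0, -0.088, 0.996, 0.0]
force: [-3.5, 1.2, 0.4]
grip_width: 0.003
```

Emit:
{"method": "servo_tool", "body": {"slide": [[-0.09, 0, 0], [-0.09, 0, 0], [-0.09, 0, 0], [-0.09, 0, 0], [-0.09, 0, 0], [-0.09, 0, 0], [-0.09, 0, 0], [-0.09, 0, 0], [-0.09, 0, 0], [-0.09, 0, 0]], "dr": [[0, 0, 0], [0, 0, 0], [0, 0, 0], [0, 0, 0], [0, 0, 0], [0, 0, 0], [0, 0, 0], [0, 0, 0], [0, 0, 0], [0, 0, 0]]}}

```text
t: 12.27
tool_pos: [0.6462, 0.0944, 0.0327]
tool_rot: [0.0, -0.088, 0.996, -0.0]
force: [-3.4, 1.2, 0.2]
grip_width: -0.002
```

```bash
python3 - <<'E'
from h import *
g,P,T=tip(); u=np.array([np.cos(.178),np.sin(.178)])
z=P[...,2]
for lo,hi in((.062,.069),(.084,.095)):
    q=P[(g["depth"]>0)&(z>lo)&(z<hi)&(np.indices(z.shape)[0]<235)]
    r=cv2.minAreaRect((q[:,:2]*1000).astype(np.float32)); print(lo,len(q),q.mean(0).round(4),r)
cv2.imwrite("pics/f.png",g["frame"])
h=grab_frame("top");Q=cloud(h)
m=(h["depth"]>0)&(abs(Q[...,2]-.0655)<.004)&(abs(Q[...,0]-.65)<.15)&(abs(Q[...,1]-.09)<.2)
n,l,st,c=cv2.connectedComponentsWithStats(m.astype(np.uint8));i=1+np.argmax(st[1:,4]);q=Q[l==i]
a=q[:,:2]@u;print("cover u range",np.percentile(a,[1,50,99]))
E
```

```text
T [0.6462 0.0944 0.0327] F [-3.4  1.2  0.2] tip rows236-239 [0.0784 0.0797 0.0807 0.0831] [0.6346 0.0919 0.0815]
0.062 23305 [0.6256 0.0942 0.0664] ((626.3829956054688, 92.57691955566406), (26.26423454284668, 277.15643310546875), 10.15618896484375)
0.084 0 [nan nan nan] ((0.0, 0.0), (0.0, 0.0), 0.0)
cover u range [0.62214348 0.68697716 0.74573697]<stdin>:6: RuntimeWarning: Mean of empty slice.
  ret = um.true_divide(
```

View pics/f.png

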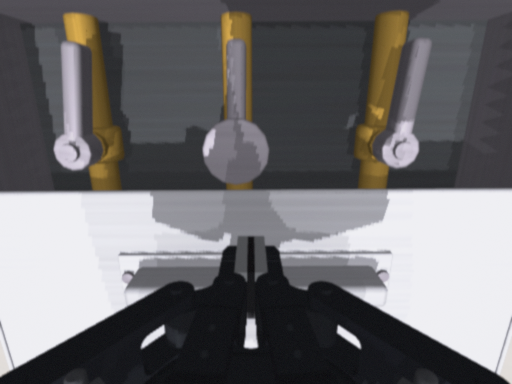

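The wrist view shows the cover most of the way back. The marked handle is the middle one: plate at (236,152), blade tip at (235,42). The cover has moved about 95 mm, so I'm finishing slowly.

Emit:
{"method": "servo_tool", "body": {"slide": [[-0.03, 0, 0], [-0.03, 0, 0], [-0.03, 0, 0], [-0.03, 0, 0], [-0.03, 0, 0], [-0.03, 0, 0], [0, 0, 0], [0, 0, 0], [0, 0, 0], [0, 0, 0]], "dr": [[0, 0, 0], [0, 0, 0], [0, 0, 0], [0, 0, 0], [0, 0, 0], [0, 0, 0], [0, 0, 0], [0, 0, 0], [0, 0, 0], [0, 0, 0]]}}

```text
t: 13.2
tool_pos: [0.6532, 0.0958, 0.0327]
tool_rot: [0.0, -0.088, 0.996, 0.0]
force: [0.4, 0.4, -0.3]
grip_width: -0.001
```

Emit:
{"method": "servo_tool", "body": {"slide": [[-0.03, 0, 0], [-0.03, 0, 0], [-0.03, 0, 0], [-0.03, 0, 0], [0, 0, 0], [0, 0, 0], [0, 0, 0], [0, 0, 0], [0, 0, 0], [0, 0, 0]], "dr": [[0, 0, 0], [0, 0, 0], [0, 0, 0], [0, 0, 0], [0, 0, 0], [0, 0, 0], [0, 0, 0], [0, 0, 0], [0, 0, 0], [0, 0, 0]]}}

```text
t: 14.03
tool_pos: [0.6578, 0.0966, 0.0327]
tool_rot: [0.0, -0.088, 0.996, 0.0]
force: [-0.8, 1.0, 0.0]
grip_width: -0.002
```

Emit:
{"method": "servo_tool", "body": {"slide": [[-0.025, 0, 0], [-0.025, 0, 0], [-0.025, 0, 0], [-0.025, 0, 0], [0, 0, 0], [0, 0, 0], [0, 0, 0], [0, 0, 0], [0, 0, 0], [0, 0, 0]], "dr": [[0, 0, 0], [0, 0, 0], [0, 0, 0], [0, 0, 0], [0, 0, 0], [0, 0, 0], [0, 0, 0], [0, 0, 0], [0, 0, 0], [0, 0, 0]]}}

```text
t: 14.87
tool_pos: [0.6618, 0.0972, 0.0327]
tool_rot: [0.0, -0.088, 0.996, 0.0]
force: [-0.2, 1.1, -0.4]
grip_width: 0.001
```

```bash
python3 - <<'E'
from h import *
g,P,T=tip()
yaw=.178;u=np.array([np.cos(yaw),np.sin(yaw)]);v=np.array([-u[1],u[0]])
print("T uv",T[:2]@u,T[:2]@v)
z=P[...,2];V,U=np.indices(z.shape);ok=(g["depth"]>0)&(V<235)
for nm,lo,hi in(("cover",.062,.069),("plate",.0525,.0575),("blade",.045,.052)):
    m=(ok&(z>lo)&(z<hi)).astype(np.uint8);n,l,st,c=cv2.connectedComponentsWithStats(m)
    for i in range(1,n):
        if st[i,4]>120:
            q=P[l==i];a,b=q[:,:2]@u,q[:,:2]@v
            print(nm,st[i],"u",np.percentile(a,[1,99]).round(4),"v",np.percentile(b,[1,99]).round(4),"mean",a.mean().round(4),b.mean().round(4))
cv2.imwrite("pics/g.png",g["frame"])
# plate circle & blade tips by rays at several heights from colour-free depth masks
E
```

```text
T [0.6618 0.0972 0.0327] F [-0.2  1.1 -0.4] tip rows236-239 [0.0789 0.0793 0.0806 0.0819] [0.6499 0.0946 0.0818]
T uv 0.6685101876823011 -0.021498811068140295
cover [    0   188   512    47 23265] u [0.6362 0.6609] v [-0.1521  0.1125] mean 0.6481 -0.0182
plate [ 201   85   69   70 3698] u [0.5851 0.6181] v [-0.0466 -0.0138] mean 0.6013 -0.0302
plate [397 110  21  19 311] u [0.597  0.6061] v [0.0546 0.0639] mean 0.6014 0.059
plate [ 53 112  22  20 317] u [0.5974 0.6065] v [-0.1246 -0.1151] mean 0.602 -0.1196
blade [ 225    1   21   85 1576] u [0.5469 0.5839] v [-0.0347 -0.0248] mean 0.5651 -0.0296
blade [ 381    0   57  139 3110] u [0.5471 0.6102] v [0.0497 0.0682] mean 0.5783 0.0597
blade [  48    3   45  138 3180] u [0.5482 0.611 ] v [-0.1286 -0.1079] mean 0.5791 -0.1149
blade [501 148  11  40 187] u [0.6192 0.6406] v [0.1223 0.1258] mean 0.6315 0.1245
blade [  0 160   9  31 141] u [0.6246 0.6415] v [-0.1662 -0.1626] mean 0.6346 -0.1648
```

View pics/g.png

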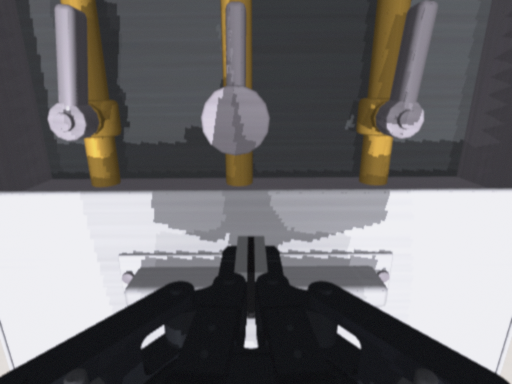

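The cover's front edge is at box x ≈ +0.050, which gives a slide of about 0.113. The rib contact gives 0.114, so the cover is fully back. In this view the plate is at (236,120), which puts the pivot at (u,v)=(0.6013,−0.0302) and the marked handle at about 0 rad. Next I back off and drop beside its −y flank.

Emit:
{"method": "servo_tool", "body": {"slide": [[0.3, 0, 0], [0.3, -0.14, 0], [0.3, -0.14, 0], [0.3, -0.14, 0], [0.3, -0.14, 0], [0.3, -0.14, 0], [0.3, -0.14, 0], [0.3, -0.14, 0], [0.29, -0.03, 0], [0, 0, 0]], "dr": [[0, 0, 0], [0, 0, 0], [0, 0, 0], [0, 0, 0], [0, 0, 0], [0, 0, 0], [0, 0, 0], [0, 0, 0], [0, 0, 0], [0, 0, 0]]}}

```text
t: 15.75
tool_pos: [0.5611, 0.037, 0.0328]
tool_rot: [-0.001, -0.087, 0.996, -0.001]
force: [0.5, -0.5, 0.4]
grip_width: 0.0
```

```bash
python3 - <<'E'
from h import *
g,P,T=tip()
yaw=.178;u=np.array([np.cos(yaw),np.sin(yaw)]);v=np.array([-u[1],u[0]])
print("T rel pivot (u,v)",T[:2]@u-.6013,T[:2]@v+.0302)
for r in(238,245,255,265,270):
    w=P[r]; k=(g["depth"][r]>0)&(g["depth"][r]<.17)&(abs(np.arange(512)-251)<60); q=w[k]; print(r,np.flatnonzero(k)[[0,-1]],np.ptp(q[:,:2]@v).round(4),(q[:,:2]@v).mean()-T[:2]@v,q[:,2].mean().round(4))
h=grab_frame("top");Q=cloud(h);m=(h["depth"]>0)&(abs(Q[...,2]-.0655)<.004)&(abs(Q[...,0]-.65)<.15)&(abs(Q[...,1]-.09)<.2)
n,l,st,c=cv2.connectedComponentsWithStats(m.astype(np.uint8));i=1+np.argmax(st[1:,4]);print("cover u",np.percentile(Q[l==i][:,:2]@u,[1,99]))
cv2.imwrite("pics/i.png",cv2.resize(h["frame"][80:230,110:310],None,fx=3.5,fy=3.5))
E
```

```text
T [0.5611 0.037  0.0328] F [ 0.5 -0.5  0.4] tip rows236-239 [0.0787 0.0808 0.0803 0.0815] [0.5492 0.0345 0.0823]
T rel pivot (u,v) -0.042553756517781594 -0.03276822659524617
238 [238 263] 0.0123 -0.0008483117171982357 0.0806
245 [227 274] 0.0233 -0.0008622461794486058 0.0849
255 [222 279] 0.0266 -0.0008517910596972239 0.0942
265 [220 281] 0.0265 -0.0008487183596874309 0.1029
270 [219 282] 0.0269 -0.000845986841004856 0.1068
cover u [0.63728265 0.76094362]
```

Emit:
{"method": "servo_tool", "body": {"slide": [[0, 0, 0.12], [0, 0, 0.12], [0, 0, 0.12], [0, 0, 0.12], [0, 0, 0.12], [0, 0, 0.12], [0, 0, 0.12], [0, 0, 0.1], [0, 0, 0.03], [0, 0, 0]], "dr": [[0, 0, 0], [0, 0, 0], [0, 0, 0], [0, 0, 0], [0, 0, 0], [0, 0, 0], [0, 0, 0], [0, 0, 0], [0, 0, 0], [0, 0, 0]]}}

```text
t: 16.68
tool_pos: [0.5624, 0.0385, -0.0065]
tool_rot: [-0.0, -0.088, 0.996, -0.0]
force: [0.3, 0.2, -0.5]
grip_width: 0.0
```

Emit:
{"method": "servo_tool", "body": {"slide": [[0, 0.05, 0], [0, 0.05, 0], [0, 0.05, 0], [0, 0.05, 0], [0, 0.05, 0], [0, 0.05, 0], [0, 0.05, 0], [0, 0.05, 0], [0, 0.05, 0], [0, 0.05, 0]], "dr": [[0, 0, 0], [0, 0, 0], [0, 0, 0], [0, 0, 0], [0, 0, 0], [0, 0, 0], [0, 0, 0], [0, 0, 0], [0, 0, 0], [0, 0, 0]]}}

```text
t: 17.52
tool_pos: [0.5591, 0.0576, -0.0061]
tool_rot: [-0.0, -0.087, 0.996, -0.0]
force: [-0.6, -3.0, 1.5]
grip_width: 0.003
```

Emit:
{"method": "servo_tool", "body": {"slide": [[0, 0.075, 0], [0, 0.075, 0], [0, 0.075, 0], [0, 0.075, 0], [-0.017, 0.092, 0], [-0.017, 0.092, 0], [-0.017, 0.092, 0], [-0.017, 0.092, 0], [-0.017, 0.092, 0], [-0.017, 0.092, 0]], "dr": [[0, 0, 0], [0, 0, 0], [0, 0, 0], [0, 0, 0], [0, 0, 0], [0, 0, 0], [0, 0, 0], [0, 0, 0], [0, 0, 0], [0, 0, 0]]}}

```text
t: 18.35
tool_pos: [0.5568, 0.0931, -0.0062]
tool_rot: [-0.0, -0.088, 0.996, 0.0]
force: [-0.7, -2.5, 0.3]
grip_width: 0.001
```

Emit:
{"method": "servo_tool", "body": {"slide": [[-0.045, 0.05, 0], [-0.045, 0.05, 0], [-0.045, 0.05, 0], [-0.045, 0.05, 0], [-0.045, 0.05, 0], [0, 0, 0], [0, 0, 0], [0, 0, 0], [0, 0, 0], [0, 0, 0]], "dr": [[0, 0, 0], [0, 0, 0], [0, 0, 0], [0, 0, 0], [0, 0, 0], [0, 0, 0], [0, 0, 0], [0, 0, 0], [0, 0, 0], [0, 0, 0]]}}

```text
t: 19.18
tool_pos: [0.5646, 0.1044, -0.006]
tool_rot: [0.0, -0.088, 0.996, 0.0]
force: [-0.3, -0.1, 0.3]
grip_width: 0.002
```

```bash
python3 - <<'E'
from h import *
g,P,T=tip()
yaw=.178;u=np.array([np.cos(yaw),np.sin(yaw)]);v=np.array([-u[1],u[0]])
print("T rel pivot (u,v)",T[:2]@u-.6013,T[:2]@v+.0302)
cv2.imwrite("pics/j.png",g["frame"])
E
```

```text
T [ 0.5646  0.1044 -0.006 ] F [-0.3 -0.1  0.3] tip rows236-239 [0.0394 0.0406 0.0419 0.0429] [0.5529 0.1018 0.043 ]
T rel pivot (u,v) -0.02715021978497878 0.032960523445610235
```

View pics/j.png

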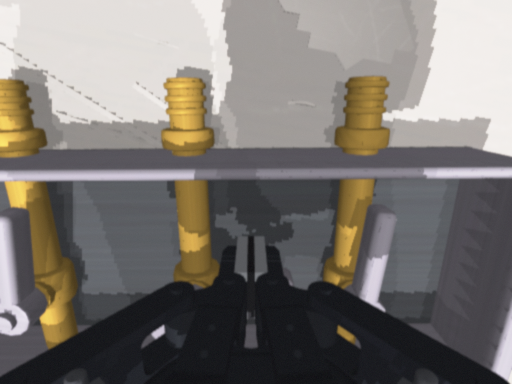

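The blade is hidden behind the gripper, and the finger is clear of the plain handle at (372,260). Continuing the arc to square.

Emit:
{"method": "servo_tool", "body": {"slide": [[-0.04, 0.03, 0], [-0.04, 0.03, 0], [-0.04, 0.03, 0], [-0.04, 0.02, 0], [-0.03, 0, 0], [-0.03, 0, 0], [0, 0, 0], [0, 0, 0], [0, 0, 0], [0, 0, 0]], "dr": [[0, 0, 0], [0, 0, 0], [0, 0, 0], [0, 0, 0], [0, 0, 0], [0, 0, 0], [0, 0, 0], [0, 0, 0], [0, 0, 0], [0, 0, 0]]}}

```text
t: 20.07
tool_pos: [0.5723, 0.1102, -0.0061]
tool_rot: [0.0, -0.088, 0.996, 0.0]
force: [-1.7, -0.0, -1.3]
grip_width: -0.003
```

Emit:
{"method": "servo_tool", "body": {"slide": [[-0.02, 0, 0], [-0.02, 0, 0], [0, 0, 0], [0, 0, 0], [0, 0, 0], [0, 0, 0], [0, 0, 0], [0, 0, 0], [0, 0, 0], [0, 0, 0]], "dr": [[0, 0, 0], [0, 0, 0], [0, 0, 0], [0, 0, 0], [0, 0, 0], [0, 0, 0], [0, 0, 0], [0, 0, 0], [0, 0, 0], [0, 0, 0]]}}

```text
t: 20.9
tool_pos: [0.5738, 0.1102, -0.0061]
tool_rot: [0.0, -0.088, 0.996, 0.0]
force: [-2.7, 0.9, 0.4]
grip_width: 0.003
```

Emit:
{"method": "servo_tool", "body": {"slide": [[-0.02, 0, 0], [-0.02, 0, 0], [0, 0, 0], [0, 0, 0], [0, 0, 0], [0, 0, 0], [0, 0, 0], [0, 0, 0], [0, 0, 0], [0, 0, 0]], "dr": [[0, 0, 0], [0, 0, 0], [0, 0, 0], [0, 0, 0], [0, 0, 0], [0, 0, 0], [0, 0, 0], [0, 0, 0], [0, 0, 0], [0, 0, 0]]}}

```text
t: 21.73
tool_pos: [0.5756, 0.1103, -0.0061]
tool_rot: [0.0, -0.088, 0.996, -0.0]
force: [-0.9, -0.3, 0.3]
grip_width: -0.001
```

Emit:
{"method": "servo_tool", "body": {"slide": [[-0.02, 0, 0], [-0.02, 0, 0], [0, 0, 0], [0, 0, 0], [0, 0, 0], [0, 0, 0], [0, 0, 0], [0, 0, 0], [0, 0, 0], [0, 0, 0]], "dr": [[0, 0, 0], [0, 0, 0], [0, 0, 0], [0, 0, 0], [0, 0, 0], [0, 0, 0], [0, 0, 0], [0, 0, 0], [0, 0, 0], [0, 0, 0]]}}

```text
t: 22.57
tool_pos: [0.5764, 0.1106, -0.0062]
tool_rot: [-0.0, -0.088, 0.996, -0.0]
force: [-5.3, 0.0, 2.8]
grip_width: 0.003
```

The force is now a steady 5.3 N and the tool stalls: this is the hard stop. Retreating and looking.

Emit:
{"method": "servo_tool", "body": {"slide": [[0.1, 0, 0], [0.15, 0, 0], [0.15, 0, 0], [0, 0, -0.3], [0, 0, -0.5], [0, 0, -0.7], [0, 0, -0.7], [0, 0, -0.7], [0, 0, -0.7], [0, 0, -0.4]], "dr": [[0, 0, 0], [0, 0, 0], [0, 0, 0], [0, 0, 0], [0, 0, 0], [0, 0, 0], [0, 0, 0], [0, 0, 0], [0, 0, 0], [0, 0, 0]]}}

```text
t: 23.4
tool_pos: [0.5624, 0.108, 0.1573]
tool_rot: [0.002, -0.088, 0.996, 0.0]
force: [0.7, 0.6, 0.6]
grip_width: -0.005
```

Emit:
{"method": "servo_tool", "body": {"slide": [[-0.4, -0.2, 0], [-0.4, -0.2, 0], [-0.4, -0.2, 0], [-0.4, -0.2, 0], [-0.4, -0.2, 0], [-0.4, -0.2, 0], [0, 0, 0], [0, 0, 0], [0, 0, 0], [0, 0, 0]], "dr": [[0, 0, 0], [0, 0, 0], [0, 0, 0], [0, 0, 0], [0, 0, 0], [0, 0, 0], [0, 0, 0], [0, 0, 0], [0, 0, 0], [0, 0, 0]]}}

```text
t: 24.23
tool_pos: [0.6633, 0.0779, 0.154]
tool_rot: [-0.0, -0.088, 0.996, 0.0]
force: [0.3, 0.3, 0.0]
grip_width: 0.005
```

```bash
python3 - <<'E'
from h import *
g,P,T=tip()
yaw=.178;u=np.array([np.cos(yaw),np.sin(yaw)]);v=np.array([-u[1],u[0]])
z=P[...,2];V=np.indices(z.shape)[0];ok=(g["depth"]>0)&(V<235)
for nm,lo,hi in(("cover",.062,.069),("blade",.045,.052),("plate",.0525,.0575)):
    m=(ok&(z>lo)&(z<hi)).astype(np.uint8);n,l,st,c=cv2.connectedComponentsWithStats(m)
    for i in range(1,n):
        if st[i,4]>80:
            q=P[l==i];a,b=q[:,:2]@u-.5863,q[:,:2]@v+.0202
            r=cv2.fitLine(np.c_[a,b].astype(np.float32),cv2.DIST_L2,0,.01,.01).ravel()
            print(nm,st[i,4],"x",np.percentile(a,[1,99]).round(4),"y",np.percentile(b,[1,99]).round(4),"dir",r[:2].round(3))
cv2.imwrite("pics/k.png",g["frame"])
E
```

```text
T [0.6633 0.0779 0.154 ] F [0.3 0.3 0. ] tip rows236-239 [0.1997 0.201  0.2022 0.2035] [0.6516 0.0753 0.2031]
cover 23242 x [0.0503 0.1289] y [-0.153   0.1534] dir [ 0. -1.]
blade 800 x [-0.0583  0.0044] y [-0.1431  0.1453] dir [0.079 0.997]
blade 938 x [-0.0395  0.0237] y [0.07   0.0882] dir [ 0.996 -0.092]
blade 934 x [-0.0384  0.0241] y [-0.1088 -0.0878] dir [ 0.991 -0.134]
blade 447 x [0.0102 0.02  ] y [0.0084 0.0452] dir [ 0.009 -1.   ]
blade 194 x [0.1054 0.1383] y [0.2376 0.2437] dir [ 0.987 -0.158]
plate 2931 x [-0.0626  0.046 ] y [-0.1431  0.143 ] dir [0.016 1.   ]
plate 1232 x [-0.0011  0.0319] y [-0.0263  0.0063] dir [ 0.198 -0.98 ]
plate 102 x [0.0102 0.0198] y [0.0751 0.084 ] dir [0.786 0.619]
plate 97 x [0.0114 0.0203] y [-0.1041 -0.0954] dir [0.019 1.   ]
```

View pics/k.png

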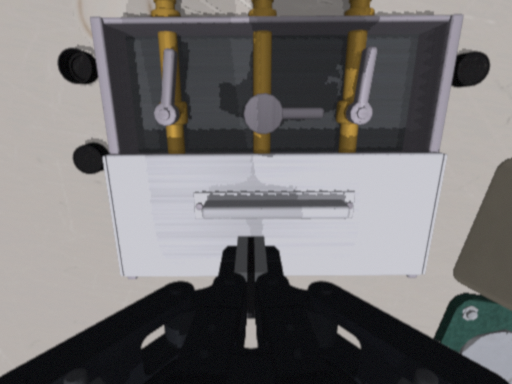

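The wrist view shows the marked handle square across its pipe, with the blade from (283,113) to (322,113) pointing to +y. The plain handles are unchanged, the cover is back by about 113 mm and flat, and the arm is clear. Handing in.

```bash
python3 -c "
from station import job_done; print(job_done())"
```

```text
the job is handed in; nothing more can be done
None
```

I slid the cover fully back, pushed the marked (middle) handle shut, and handed the job in at about 24 s of the 45 s allowed. No verdict was reported.

**Last checks, from the wrist camera:**
- **Cover:** it is back by about 113 mm of 115 and lies flat on its runners.
- **Marked handle:** it is square across its pipe, with its blade within about 0.01 rad of the box's y axis. At the hard stop the push read about 6 N; the highest I saw at the end of any move was the same.
- **Plain handles:** the images show them where they were.
- **Caps, bottles and pen:** the two caps on the −y side and the one on the +y side were in view and standing where they were. I did not measure them or re-check the bottles and pen, but the tool never went near them.
- **Robot:** it was clear of everything when I handed in.

**What disagreed:** the real fingertips sit about 43 to 45 mm above the reported tool position. My first push therefore passed over the rib without touching anything. I measured the offset in two camera views and used it for the rest of the job.

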